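Unlock the sprung range selector and hold it at its third click

TASK

Pull the red locking pin straight up out of its brass holder on the aluminium selector box and stand it in the blue cup, letting go of it there. Then turn the black bar knob clockwise (seen from above) from its rest position, counting the clicks, to the third click, where its white fork points at the big yellow dot; do not go past it. The knob springs back if released, so finish while still gripping it there, and leave the other things on the bench where they are.

Things in the scene. Friction and masses are not known exactly. Their poses are not given: they have to be found in the camera images.
- selector: fixed aluminium box, 170 x 170 x 50 mm, origin under its centre, z up, its top face at 50 mm. The knob's upright axis passes through its centre. On the top, 50 mm from the axis along the box's +x, stands the pin holder: an upright brass tube, 21 mm across, 13 mm bore, 26 mm high. Dots on the top, 74 mm from the axis, mark the stops: black (rest, along the box's +x), two white, one large yellow (the third click), two more white, 24 degrees apart, going clockwise from above.
- grip_bar: the knob's black grip bar: 42 mm long (its own x), 14 mm thick (y), 32 mm high (z); origin at its centre, on the turning axis, 100 mm above the bench. It turns with the knob; at rest its x is the box's x (white line on its +x half). Below it, from 78 to 84 mm above the bench, the knob has a disc 48 mm across and a fork that reaches out 60 mm along the bar's +x; its two white tines straddle the pin, so the knob is locked while the pin is in.
- knob (a joint): knob angle in rad, 0 at rest, growing clockwise seen from above, end of travel 2.09. Stops (clicks) every 0.419 rad (24 degrees): third click at 1.257. A return spring of about 0.06 to 0.075 N m, with a click ripple of 0.05 N m on top of it (crests of about 0.12 N m 6 degrees past each click, easing 6 degrees before the next), brings it back to 0 when let go.
- pin: locking pin, 112 mm long, upright in the holder, origin half-way up, z along it to the head. Steel shank 10 mm across; its top 40 mm is a red round head 16 mm across (head centre 36 mm above the origin). Foot stands on the box top inside the holder, about 45 g. It leans a little in the loose bore.
- cup: blue open cup, upright, 72 mm across, 64 mm inside, 60 mm high, floor 6 mm thick, origin under its centre, 450 g, loose on the bench
- reel: bystander, leave in place: reel of wire, grey flanges 56 mm across, 38 mm high, origin under its centre
- battery: bystander, leave in place: small block battery, 27 x 18 x 46 mm, standing, origin under its centre
- valve: bystander, leave in place: small glass electron tube, 22 mm across, 56 mm high, standing, origin under its centre
- trimmer: bystander, leave in place: green-handled screwdriver lying on the bench, 140 mm long
- coil: bystander, leave in place: copper coil on a white former, 33 mm across, 50 mm high, standing, origin under its centre
- meter: bystander, leave in place: grey hand meter lying on its back, 75 x 150 x 35 mm, origin under its centre
Not all that is in view belongs to the job. Leave any green look-alike of the selector alone.

How it is judged (in metres and radians):
On the way, in this order (a step that is already met when the one before it is completed fails the run):
1. the pin is drawn up clear of its holder (z of pin in the frame of selector above 0.14 m and value of joint knob below 0.2 rad), for 0.1 s.
2. the pin stands in the cup, let go, the knob still at rest (horizontal distance between pin and cup below 0.04 m and z of pin in the frame of cup between 0.01 and 0.085 m and angle between cup's own z axis and vertical below 0.15 rad and contact force between each of the arm, the fingers and pin below 0.1 N and value of joint knob below 0.2 rad), for 0.2 s.
3. the knob is gripped and has reached the third click (value of joint knob between 1.1367 and 1.3767 rad and contact force between the fingers and grip_bar above 1.5 N), for 0.2 s.
At the end, for the whole second after the job is handed in: The knob stands within 0.12 rad (7 degrees) of the third click (1.257 rad), at rest, with the fingers gripping its bar (more than 1.5 N); the pin stands untouched in the upright cup (within 40 mm of the cup's axis, its middle 10 to 85 mm above the cup's underside) (all of step 3 and velocity of joint knob between -0.1 and 0.1 rad/s and horizontal distance between pin and cup below 0.04 m and z of pin in the frame of cup between 0.01 and 0.085 m and angle between cup's own z axis and vertical below 0.15 rad and contact force between each of the arm, the fingers and pin below 0.1 N); the arm keeps its last pose, push and grip.
It fails at once if the knob is turned well past the third click (more than 0.2 rad) (value of joint knob above 1.4567 rad).
It fails at once if the cup is pushed more than 40 mm (distance of cup from where it was at the start of the episode above 0.04 m).
It fails at once if a bystander is disturbed (moved more than 30 mm) (distance of any of reel, battery, valve, trimmer, coil, meter from where it was at the start of the episode above 0.03 m).
It also fails if it takes over 56 s, if anything falls off the work surface, if the arm or the gripper's body presses on something with over 40 N, if the wrist force passes 120 N, or if a joint passes its speed limit or range.

ROBOT

A 6-joint arm with a two-finger parallel gripper is mounted at the origin on the work surface. World frame = base frame: x ahead of the robot, y to its left, z up, the work surface at z = 0. Lengths are in mm, angles in degrees, forces in N, time in s.
With the tool pointing down it reaches from about 350 to 875 mm from the base axis. Payload 4.2 kg.
Tool frame: the origin (TCP) lies where the fingers leave the gripper's body, on its centre line; the fingertips stand 70 mm ahead of it and the grasp point (between the pads) lies 51 mm ahead of it; x points along the fingers, y is the direction in which the jaws open and shut, and the axes are right-handed (so a half turn about x gives the same grasp; the last joint's range is limited). The gripper opens to 87 mm and grips with 3 to 60 N. Pads are 19 mm wide; open, the fingers measure 117 mm over their backs; the gripper's body (75 mm by 190 mm) begins 51 mm behind the grasp point.
Start: joints at [-61.158, 22.042, 0.453, 0, -68.411, -14.817], TCP at [151.494, -606.341, 292.25] pointing down, gripper open.
Joint ranges: [-179.83, 179.83], [-69.29, 118.12], [-61.27, 80.66], [-181.25, 117.63], [-171.15, -9.14], [-177.46, 177.46]. Speed limits (degrees/s): [159.86, 159.86, 180, 180, 180, 180].

INTERFACE

Orientations are given as [roll, pitch, yaw] about the fixed x, y, z axes, in that order (R = Rz(yaw) Ry(pitch) Rx(roll)).
In Python, from workcell import status, vision, ctrl gives the robot as it stands. The module is installed in compiled form; this text tells all that it offers.
- The arm moves only by the shell command python3 -m handwheel 'ROWS' [FORCE]. ROWS is JSON, a list that holds one entry, the list of rows, each a list of 7 numbers: the opening in per cent of the stroke, from 0 (shut) to 100 (fully open), then the shift along the tool's x, y, z in cm, then the turn, a rotation vector about the tool's x, y, z in degrees. A call has 1 to 12 rows; each row is the pose to reach, as a shift and turn from the pose commanded when the call began, along the tool's axes at that moment; what a row does not reach only later rows make up. A row lasts 1/10 s, in which the tool goes at most 50 mm and 8.59 degrees, less where a joint would pass 70% of its speed; a pose out of reach is approached as far as the arm can. A call with a gripper value outside its range is refused whole. The fingers move at their own pace and stop on an object; FORCE is the grip in N (left out, the last holds). Time passes only in rows, so rows that repeat a pose let the fingers close. It gives the time, the measured TCP pose, the force and the opening at its end, in the units of the state.
- status.read_state(): the state, without advancing time (a new reading comes with each control period).
- vision.grab_frame(name): name is "scene" or "top"; returns the picture (420x560x3 uint8, red, green, blue); there is no depth.
- vision.camera_params(name): a dict with "fx", "fy", "cx", "cy" (pixels), "dist_coeffs" ([k1, k2, p1, p2, k3] as OpenCV has them; the pictures are not rectified), "eye" and "rotation" of the camera in the world. Camera axes: x right, y down, z forward; pixel columns grow to the right and rows downward; lengths in mm; the calibration is good to about 2 mm. A picture is of the moment at which its call begins. camera_params takes no time and is no camera call.
- ctrl.close_job(): hands the job in, once; it reports no verdict.
The state is a dict: "t": time; "joint_pos": joint angles; "qd": joint speeds; "tau": joint torques, N m; "eef_pos": TCP position; "tool_rot": TCP orientation; "contact_force": force on the tool from outside, world axes, zero at the start; "torque": the same for the moment, N m; "finger_gap": opening from 0.0 (shut) to 1.0 (fully open).
Only numpy, scipy, OpenCV 4.12 (cv2) and the standard library are available. Lean on these libraries where they do the work, as an engineer would, in place of code of your own. Each camera call takes 0.05 s, during which the arm holds its last target.

## Working session

There is one attempt and no reset: what is moved stays moved. The work goes in short steps, Python scripts to look and compute and a shell command to move; the robot and the scene stay as the last step left them, time stands still between calls to the robot, and variables do not carry over. Pictures are saved under pics/ and viewed, and the job is handed in when it is done.

```bash
mkdir -p pics
python3 - <<'E'
from workcell import status, vision
import cv2
print(status.read_state())
for n in("scene","top"):
    f=vision.grab_frame(n); cv2.imwrite(f"pics/{n}0.png",f[:,:,::-1]); print(n,vision.camera_params(n))
E
```

```text
{'t': 0.0, 'joint_pos': array([-6.11581209e+01,  2.20899602e+01,  3.78646777e-01, -2.82835192e-02,
       -6.84106576e+01, -1.48168672e+01]), 'qd': array([-0.00989366, -0.01917947, -0.03280842, -0.00758111,  0.03326335,
       -0.01650504]), 'tau': array([ 1.33587979e-03, -3.90665603e+01,  1.87409985e+01,  4.21978354e+00,
        1.11478884e-02, -1.79021176e-04]), 'eef_pos': array([ 151.3783206 , -605.91914667,  291.16196597]), 'tool_rot': array([ 92.65927771,  89.87522822, 106.67385464]), 'contact_force': array([ 0.19750217, -0.18919177, -0.15379299]), 'torque': array([0.04903522, 0.01989779, 0.02083135]), 'finger_gap': 0.9997784060447917}
scene {'fx': 438.4408893761063, 'fy': 438.4408893761063, 'cx': 283.61335028108533, 'cy': 209.5918240629882, 'dist_coeffs': array([0.03937871, 0.        , 0.        , 0.        , 0.        ]), 'eye': array([1013.74476169,  350.09167739,  971.53774609]), 'rotation': array([-144.11094138,   -0.14470682,  125.78031127])}
top {'fx': 540.5775153167165, 'fy': 540.5775153167165, 'cx': 288.2679411376001, 'cy': 207.7801305500001, 'dist_coeffs': array([-0.1872753,  0.       ,  0.       ,  0.       ,  0.       ]), 'eye': array([ 354.14857848,  -29.62187876, 1495.16790219]), 'rotation': array([-1.73562498e+02,  8.60723927e-02, -9.09021760e+01])}
```

View pics/scene0.png

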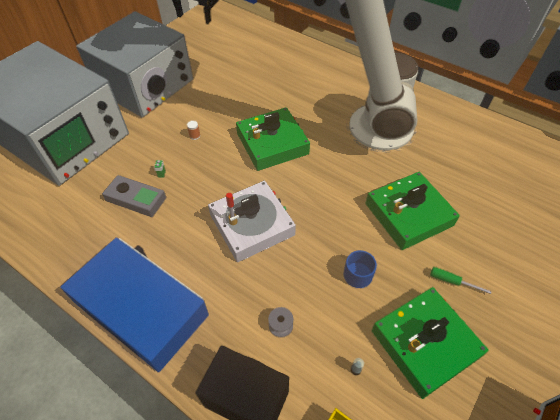

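View pics/top0.png

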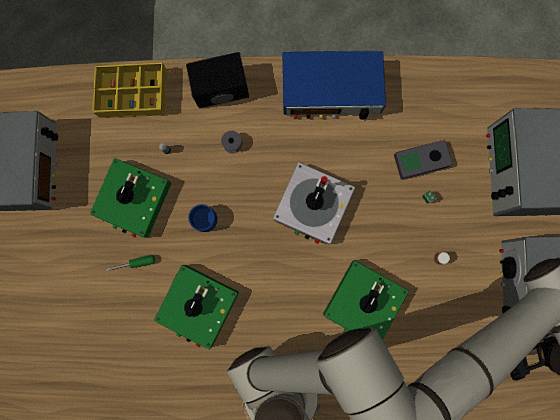

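The candidates are three green look-alikes, at top-view (131,198), (197,305) and (368,298), and the aluminium box at top (315,203), scene (253,220). Only the aluminium box has a red pin, at top (323,180), scene (230,200), so I choose that one. The cup is at top (202,217), scene (360,268). Next I'll check close crops.

Run:
```python
import cv2,numpy as np
a=cv2.imread('pics/top0.png')[155:255,265:365]; b=cv2.imread('pics/scene0.png')[170:270,200:300]
c=cv2.imread('pics/top0.png')[185:245,172:232];d=cv2.imread('pics/scene0.png')[240:300,330:390]
r=lambda i,s:cv2.resize(i,(s,s),interpolation=cv2.INTER_CUBIC)
cv2.imwrite('pics/crop1.png',r(a,600));cv2.imwrite('pics/crop2.png',r(b,600))
cv2.imwrite('pics/crop3.png',np.hstack([r(c,390),r(d,390)]))
```

```text
(no output)
```

View pics/crop1.png

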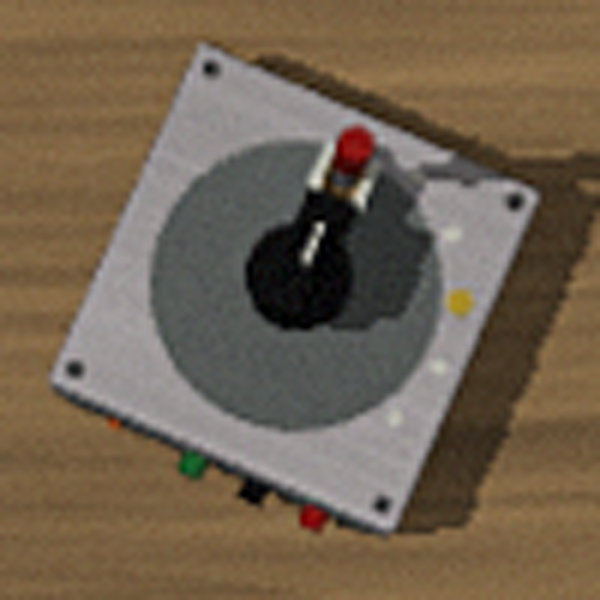

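View pics/crop2.png

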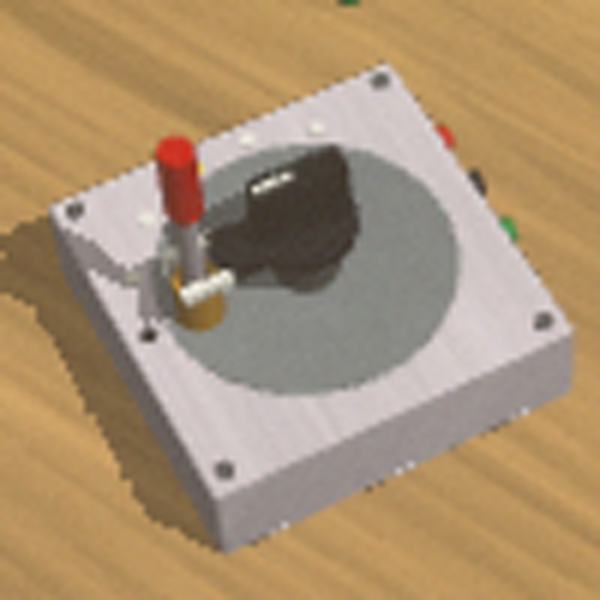

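View pics/crop3.png

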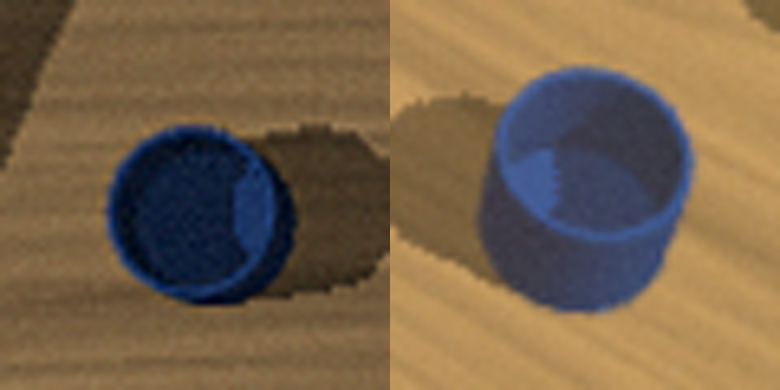

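The crops confirm the choice. The red head is at crop1 (355,147) and crop2 (177,148), the fork straddles it, and the yellow dot is at crop1 (460,303). Now I'll fit the poses.

```bash
cat > h.py <<'E'
import numpy as np,cv2
from scipy.spatial.transform import Rotation as R
from scipy.optimize import least_squares
from workcell import vision,status
class Cam:
    def __init__(s,n):
        p=vision.camera_params(n); s.K=np.array([[p['fx'],0,p['cx']],[0,p['fy'],p['cy']],[0,0,1]]);s.d=np.array(p['dist_coeffs'])
        s.R=R.from_euler('xyz',p['rotation'],degrees=True).as_matrix(); s.e=np.array(p['eye'])
    def proj(s,P):
        P=np.atleast_2d(np.array(P,float)); c=s.R.T
        return cv2.projectPoints(P,cv2.Rodrigues(c)[0],-c@s.e,s.K,s.d)[0].reshape(-1,2)
    def at_z(s,uv,z):
        q=cv2.undistortPoints(np.array([[uv]],float),s.K,s.d).ravel(); r=s.R@np.array([q[0],q[1],1]); return s.e+r*(z-s.e[2])/r[2]
T=Cam('top');S=Cam('scene')
def tri(ut,us):
    f=lambda p:np.r_[T.proj(p)[0]-ut,S.proj(p)[0]-us]
    r=least_squares(f,T.at_z(ut,50)); return r.x,r.fun
E
cat > m1.py <<'E'
from h import *
c=lambda o,s,pts:np.array(pts,float)/s+o-0.5+0.5/s
t=c((265,155),6,[(203,43),(540,192),(393,533),(52,380),(460,303),(453,233),(438,366),(394,417)])
s=c((200,170),6,[(50,210),(385,63),(573,328),(218,498)])
A=np.radians(-24)
# image-top: pin toward top edge between corner0 and corner1 => +x edge
def model(x,y,a,b=0):
    L=[(85,85),(85,-85),(-85,-85),(-85,85)]+[(74*np.cos(k*A),74*np.sin(k*A)) for k in(3,2,4,5)]
    L=np.array(L); C,Sn=np.cos(a),np.sin(a)
    return np.c_[x+C*L[:,0]-Sn*L[:,1],y+Sn*L[:,0]+C*L[:,1],np.full(len(L),50)]
p0=T.at_z(c((265,155),6,[(295,285)])[0],50); print(p0)
for a0 in np.radians([-30,60,150,240]):
  f=lambda q:np.r_[(T.proj(model(*q))-t).ravel(),(S.proj(model(*q)[:4])-s).ravel()]
  r=least_squares(f,[p0[0],p0[1],a0]); print(r.x[:2],np.degrees(r.x[2]),np.sqrt(np.mean(r.fun**2)),r.fun.round(1))
for nm,us,ut in(("headtop",[(177,148)],[(355,143)]),("headcentre",[(180,180)],[(354,150)])):
  print(nm,tri(c((265,155),6,ut)[0],c((200,170),6,us)[0]))
ct=c((172,185),6.5,[(191,211)])[0];cs=c((330,240),6.5,[(204.5,154)])[0]
print('cup',tri(ct,cs),T.at_z(ct,60),S.at_z(cs,60))
E
python3 m1.py
```

```text
[531.57512485 -98.91546124  50.        ]
[ 542.00906037 -108.59121566] -60.61400230963391 19.986324241241615 [ 29.7  -5.8   5.8  22.8 -24.   -2.1   0.9 -30.9  -3.4  11.3   3.3  13.1
  -8.9   7.5 -12.7   1.5  -2.3  34.7 -44.6   6.  -13.2 -32.6  38.   -6.6]
[ 542.00886892 -108.59109482] -60.61348473949247 19.986324245054707 [ 29.7  -5.8   5.8  22.8 -24.   -2.1   0.9 -30.9  -3.4  11.3   3.3  13.1
  -8.9   7.5 -12.7   1.5  -2.3  34.7 -44.6   6.  -13.2 -32.6  38.   -6.6]
[ 542.00989019 -108.59173126] 299.3837572654803 19.986324249048096 [ 29.7  -5.8   5.8  22.8 -24.   -2.1   0.9 -30.9  -3.4  11.3   3.3  13.1
  -8.9   7.5 -12.7   1.5  -2.3  34.7 -44.6   6.  -13.2 -32.6  38.   -6.6]
[ 542.00949646 -108.59148629] 299.38482105568613 19.98632424041624 [ 29.7  -5.8   5.8  22.8 -24.   -2.1   0.9 -30.9  -3.4  11.3   3.3  13.1
  -8.9   7.5 -12.7   1.5  -2.3  34.7 -44.6   6.  -13.2 -32.6  38.   -6.6]
headtop (array([ 576.70978632, -119.53967847,  162.86022598]), array([-0.10153523,  0.07787719, -0.11803638, -0.01041913]))
headcentre (array([ 577.14027482, -120.38373599,  142.09976936]), array([-0.12492128,  0.09553454, -0.14528704, -0.01283571]))
cup (array([495.19364043, 204.80464493,  56.86573157]), array([ 0.03170843, -0.01532869,  0.03035812,  0.0024343 ])) [494.84627543 204.37959615  60.        ] [497.00678594 205.24149628  60.        ]
```

```bash
sed -i 's/\[(50,210),(385,63),(573,328),(218,498)\]/[(218,498),(50,210),(385,63),(573,328)]/' m1.py; python3 m1.py
```

```text
[531.57512485 -98.91546124  50.        ]
[531.72121571 -99.19240007] -24.686205847499135 0.5517626401241096 [-0.8 -0.6  0.5 -0.5  0.2  0.2 -1.   0.2 -0.1 -0.3 -0.3  0.1  0.2  0.
 -0.   0.  -0.7  0.1 -1.1 -1.   0.5 -1.   0.7 -0.2]
[531.72121556 -99.19240005] -24.686205425800406 0.5517626401240922 [-0.8 -0.6  0.5 -0.5  0.2  0.2 -1.   0.2 -0.1 -0.3 -0.3  0.1  0.2  0.
 -0.   0.  -0.7  0.1 -1.1 -1.   0.5 -1.   0.7 -0.2]
[531.72121553 -99.1924001 ] -24.686205363228755 0.5517626401240989 [-0.8 -0.6  0.5 -0.5  0.2  0.2 -1.   0.2 -0.1 -0.3 -0.3  0.1  0.2  0.
 -0.   0.  -0.7  0.1 -1.1 -1.   0.5 -1.   0.7 -0.2]
[531.72121565 -99.19240013] 335.3137942972967 0.5517626401240975 [-0.8 -0.6  0.5 -0.5  0.2  0.2 -1.   0.2 -0.1 -0.3 -0.3  0.1  0.2  0.
 -0.   0.  -0.7  0.1 -1.1 -1.   0.5 -1.   0.7 -0.2]
headtop (array([ 576.70978632, -119.53967847,  162.86022598]), array([-0.10153523,  0.07787719, -0.11803638, -0.01041913]))
headcentre (array([ 577.14027482, -120.38373599,  142.09976936]), array([-0.12492128,  0.09553454, -0.14528704, -0.01283571]))
cup (array([495.19364043, 204.80464493,  56.86573157]), array([ 0.03170843, -0.01532869,  0.03035812,  0.0024343 ])) [494.84627543 204.37959615  60.        ] [497.00678594 205.24149628  60.        ]
```

```bash
cat >> h.py <<'E'
def pose(st=None):
    st=st or status.read_state(); return np.array(st['eef_pos']),R.from_euler('xyz',st['tool_rot'],degrees=True)
def need(grasp,jaw_deg,st=None):
    """grasp point xyz world, jaw (tool y) heading deg mod 180, tool straight down -> shift cm, rotvec deg"""
    p,r=pose(st); best=None
    for a in(jaw_deg,jaw_deg+180):
        y=np.array([np.cos(np.radians(a)),np.sin(np.radians(a)),0]);x=np.array([0,0,-1.]);z=np.cross(x,y)
        q=R.from_matrix(np.c_[x,y,z]); rv=(r.inv()*q).as_rotvec(degrees=True)
        tcp=np.array(grasp)+[0,0,51]
        sh=r.inv().apply(tcp-p)/10
        print('shift cm',sh.round(2),'turn',rv.round(1))
E
python3 - <<'E'
from h import *
p,r=pose(); print(p,r.as_matrix().round(3), status.read_state()['joint_pos'].round(1))
need([577,-120,240],-24.7+90)
need([577,-120,240],-24.7)
for uv,z in(((503,237),0),((497,320),0),((503,237),150)): print(T.at_z(uv,z).round())
E
```

```text
[ 151.39456977 -605.96132843  291.2869984 ] [[-0.001 -0.242  0.97 ]
 [ 0.002  0.97   0.242]
 [-1.     0.002 -0.   ]] [-61.2  22.1   0.4  -0.  -68.4 -14.8]
shift cm [ 0.09 36.84 53.06] turn [38.7 -0.  -0.1]
shift cm [ 0.09 36.84 53.06] turn [-1.413e+02  1.000e-01 -1.000e-01]
shift cm [ 0.09 36.84 53.06] turn [ 1.287e+02 -1.000e-01 -1.000e-01]
shift cm [ 0.09 36.84 53.06] turn [-51.3   0.   -0.1]
[ 429. -642.    0.]
[ 194. -615.    0.]
[ 422. -580.  150.]
```

```bash
python3 -m handwheel '[[[100,0,4,0,0,0,0],[100,0,8.5,0,0,0,0],[100,0,13,0.5,0,0,0],[100,0,16,3,0,0,0],[100,0,18.5,7,5,0,0],[100,0,21,11,10,0,0],[100,0,23.5,15,15,0,0],[100,0,26,19,20,0,0],[100,0,28.5,23,25,0,0],[100,0,31,27,30,0,0],[100,0,33,31,35,0,0],[100,0,34,35,38.7,0,0]]]' 30
python3 - <<'E'
from h import *
print(status.read_state()['joint_pos'].round(1)); need([577,-120,200],-24.7+90)
E
```

```text
t: 1.3
eef_pos: [409.2, -189.5, 292.4]
tool_rot: [87.9, 90.0, 63.2]
contact_force: [0.9, -0.5, -0.2]
finger_gap: 1.005
[  -4.1    4.8  -22.6   -0.   -62.6 -110.6]
shift cm [ 4.14 13.33 12.33] turn [-0.  0. -0.]
shift cm [ 4.14 13.33 12.33] turn [180.  -0.  -0.]
```

```bash
python3 -m handwheel '[[[100,0,3,3,0,0,0],[100,0,6,6,0,0,0],[100,0.5,9.5,9,0,0,0],[100,2,12.5,11.5,0,0,0],[100,4.1,13.3,12.3,0,0,0],[100,4.1,13.3,12.3,0,0,0],[100,4.1,13.3,12.3,0,0,0],[100,4.1,13.3,12.3,0,0,0]]]'
python3 - <<'E'
from h import *
for n in('top','scene'):
    f=vision.grab_frame(n)[:,:,::-1]; cv2.imwrite(f'pics/a_{n}.png',f)
f=cv2.imread('pics/a_scene.png')[110:270,160:340];cv2.imwrite('pics/a2.png',cv2.resize(f,None,fx=3.7,fy=3.7,interpolation=cv2.INTER_CUBIC))
print(status.read_state()['joint_pos'].round(1)); need([577,-120,143],-24.7+90)
E
```

```text
t: 2.1
eef_pos: [575.6, -122.7, 252.4]
tool_rot: [10.3, 89.9, -14.4]
contact_force: [0.2, 1.2, 0.4]
finger_gap: 0.999
[   3.7   20.2   -8.3    0.   -61.4 -118.4]
shift cm [5.88 0.3  0.  ] turn [-0.   0.1 -0.1]
shift cm [5.88 0.3  0.  ] turn [ 1.8e+02 -1.0e-01 -2.0e-01]
```

View pics/a2.png

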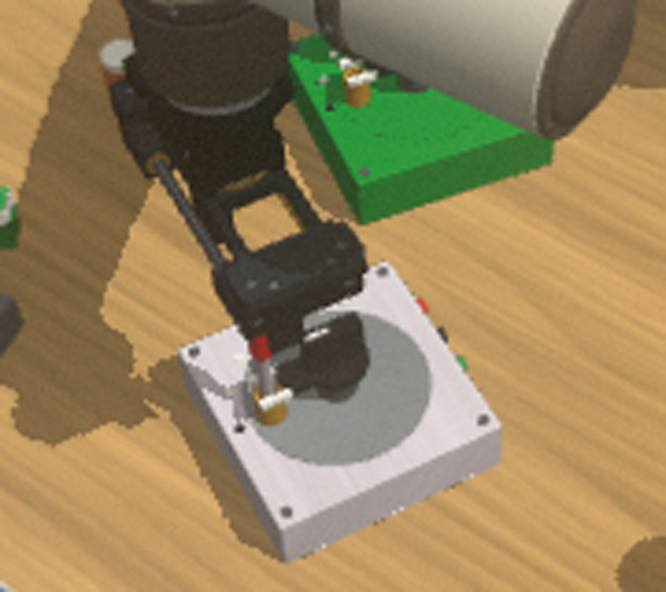

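The gripper is over the red head, at crop pixel (261,348), with the fingers on both sides. Nothing has been disturbed, so I'll descend.

```bash
python3 -m handwheel '[[[100,1.5,0,0,0,0,0],[100,3,0,0,0,0,0],[100,3,0,0,0,0,0],[100,3,0,0,0,0,0]]]'
python3 - <<'E'
from h import *
need([577,-120,143],-24.7+90); print(status.read_state()['contact_force'])
E
```

```text
t: 2.6
eef_pos: [575.9, -122.5, 222.3]
tool_rot: [9.7, 89.9, -15.0]
contact_force: [-0.4, -1.0, 0.5]
finger_gap: 1.001
shift cm [ 2.83  0.27 -0.01] turn [ 0.   0.1 -0. ]
shift cm [ 2.83  0.27 -0.01] turn [-1.8e+02  0.0e+00  1.0e-01]
[-0.38248159 -1.00128429  0.47293524]
```

```bash
python3 -m handwheel '[[[100,1,0.27,0,0,0,0],[100,2,0.27,0,0,0,0],[100,2.8,0.27,0,0,0,0],[100,2.8,0.27,0,0,0,0],[60,2.8,0.27,0,0,0,0],[30,2.8,0.27,0,0,0,0],[5,2.8,0.27,0,0,0,0],[5,2.8,0.27,0,0,0,0],[5,2.8,0.27,0,0,0,0],[5,2.8,0.27,0,0,0,0]]]' 20
python3 - <<'E'
from h import *
need([577,-120,143],-24.7+90); print(status.read_state()['contact_force'])
E
```

```text
t: 3.6
eef_pos: [577.1, -119.7, 193.4]
tool_rot: [29.5, 90.0, 4.9]
contact_force: [-0.1, -0.6, -0.3]
finger_gap: 0.542
shift cm [-0.06 -0.03  0.  ] turn [ 0.  0. -0.]
shift cm [-0.06 -0.03  0.  ] turn [-180.    0.    0.]
[-0.06364815 -0.61809041 -0.32300235]
```

Still closing.

```bash
python3 -m handwheel '[[[5,0,0,0,0,0,0],[5,0,0,0,0,0,0],[5,0,0,0,0,0,0],[5,0,0,0,0,0,0],[5,0,0,0,0,0,0],[5,0,0,0,0,0,0],[5,0,0,0,0,0,0],[5,0,0,0,0,0,0]]]'
```

```text
t: 4.4
eef_pos: [577.1, -119.7, 193.3]
tool_rot: [-143.7, 90.0, -168.4]
contact_force: [0.8, -1.7, 0.0]
finger_gap: 0.178
```

```bash
python3 -m handwheel '[[[5,-0.5,0,0,0,0,0],[5,-1.2,0,0,0,0,0],[5,-2,0,0,0,0,0],[5,-3,0,0,0,0,0],[5,-4,0,0,0,0,0],[5,-5.5,0,0,0,0,0],[5,-7,0,0,0,0,0],[5,-8.5,0,0,0,0,0],[5,-10,0,0,0,0,0],[5,-11,0,0,0,0,0],[5,-11,0,0,0,0,0],[5,-11,0,0,0,0,0]]]' 30;  python3 - <<'E'
from h import *
for n in('top','scene'):
    f=vision.grab_frame(n)[:,:,::-1]; cv2.imwrite(f'pics/b_{n}.png',f)
f=cv2.imread('pics/b_scene.png')[90:270,160:340];cv2.imwrite('pics/b2.png',cv2.resize(f,None,fx=3.3,fy=3.3,interpolation=cv2.INTER_CUBIC))
print(status.read_state()['joint_pos'].round(1)); need([495.5,204.7,254],-24.7+90)
E
```

```text
t: 5.6
eef_pos: [576.8, -119.6, 303.1]
tool_rot: [144.7, 90.0, 120.0]
contact_force: [0.1, 0.3, -0.3]
finger_gap: 0.178
[   4.    18.2   -3.8   -0.   -68.1 -118.7]
shift cm [ -0.25  26.08 -20.92] turn [ 0.  -0.1  0. ]
shift cm [ -0.25  26.08 -20.92] turn [-1.8e+02 -1.0e-01 -2.0e-01]
```

View pics/b2.png

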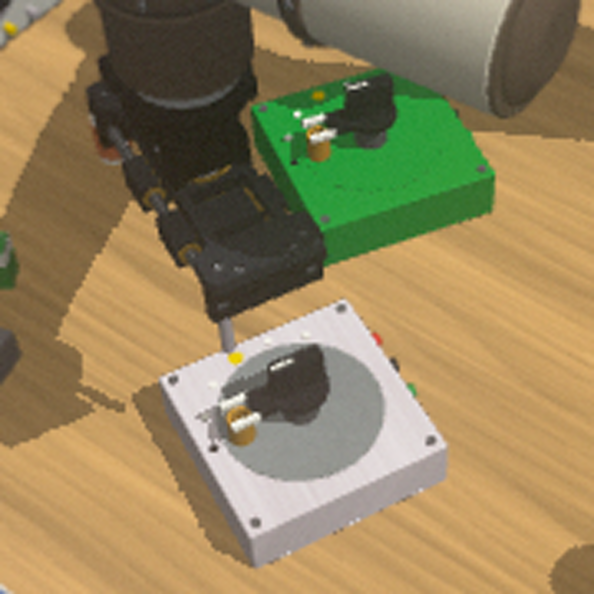

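The pin is out, with its shank visible at crop (228,335), and the holder at (240,428) is empty. Next, over to the cup.

```bash
python3 -m handwheel '[[[5,0,1.3,-1,0,0,0],[5,0,3.8,-3,0,0,0],[5,0,6.7,-5.4,0,0,0],[5,0,9.6,-7.7,0,0,0],[5,0,12.5,-10,0,0,0],[5,0,15.4,-12.4,0,0,0],[5,0,18.3,-14.7,0,0,0],[5,0,21.2,-17,0,0,0],[5,0,23.8,-19.1,0,0,0],[5,0,25.4,-20.4,0,0,0],[5,0,26.1,-20.9,0,0,0],[5,0,26.1,-20.9,0,0,0]]]'
python3 -m handwheel '[[[5,0,0,0,0,0,0],[5,0,0,0,0,0,0]]]'
python3 - <<'E'
from h import *
for n in('top','scene'):
    f=vision.grab_frame(n)[:,:,::-1]; cv2.imwrite(f'pics/c_{n}.png',f)
f=cv2.imread('pics/c_scene.png')[140:320,270:450];cv2.imwrite('pics/c2.png',cv2.resize(f,None,fx=3.3,fy=3.3,interpolation=cv2.INTER_CUBIC))
print(status.read_state()['joint_pos'].round(1)); need([495.5,204.7,101],-24.7+90)
E
```

```text
t: 6.9
eef_pos: [495.5, 205.7, 302.8]
tool_rot: [-122.0, 89.9, -146.6]
contact_force: [0.5, -0.2, 0.1]
finger_gap: 0.176
t: 7.1
eef_pos: [496.2, 203.8, 303.2]
tool_rot: [-109.3, 90.0, -134.1]
contact_force: [-0.3, 0.2, -0.9]
finger_gap: 0.174
[  39.7   13.   -11.     0.   -66.1 -154.4]
shift cm [15.12  0.05 -0.11] turn [-0.1 -0.   0. ]
shift cm [15.12  0.05 -0.11] turn [179.9   0.    0. ]
```

View pics/c2.png

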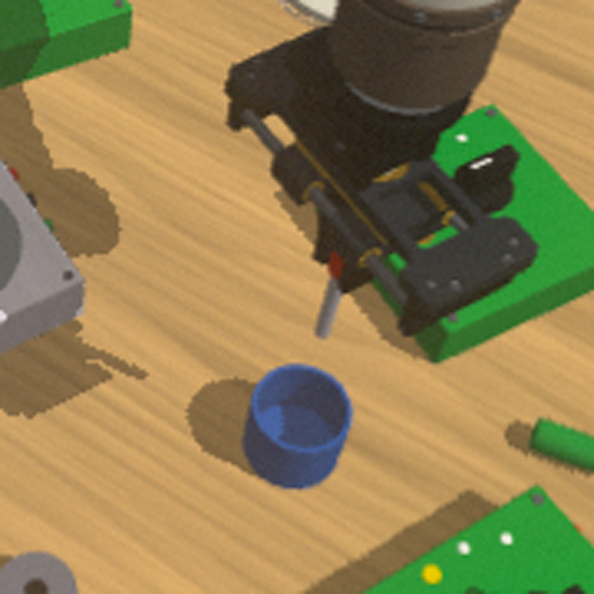

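View pics/c_top.png

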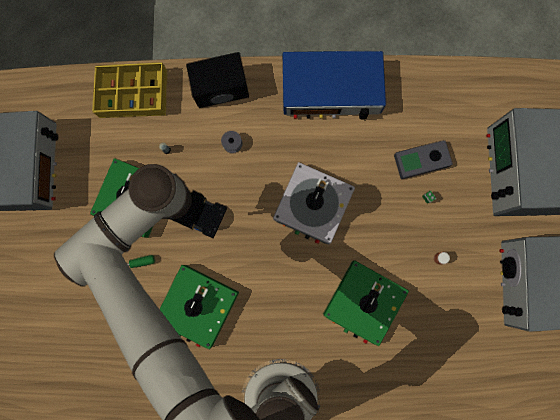

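Run:
```python
from h import *
print(S.proj([[496,204,159],[496,204,250],[496,204,235]]))
print(S.at_z((367.2,240.5),159))
```

```text
[[367.37505865 240.45233408]
 [374.50335546 216.45026505]
 [373.24564787 220.67935633]]
[496.32970922 203.75251247 159.        ]
```

The pin hangs plumb: its foot is at the predicted pixel (367,240) and over the cup centre. Lowering it.

```bash
python3 -m handwheel '[[[5,1,0,-0.1,0,0,0],[5,3,0,-0.1,0,0,0],[5,5.5,0,-0.1,0,0,0],[5,8,0,-0.1,0,0,0],[5,10.5,0,-0.1,0,0,0],[5,12.5,0,-0.1,0,0,0],[5,13.8,0,-0.1,0,0,0],[5,14.5,0,-0.1,0,0,0],[5,14.8,0,-0.1,0,0,0],[5,14.9,0,-0.1,0,0,0],[5,14.9,0,-0.1,0,0,0],[5,14.9,0,-0.1,0,0,0]]]'
python3 -m handwheel '[[[5,0.15,0,0,0,0,0],[5,0.3,0,0,0,0,0],[5,0.3,0,0,0,0,0]]]'
python3 - <<'E'
from h import *
print(status.read_state()['contact_force'])
for n in('top','scene'):
    f=vision.grab_frame(n)[:,:,::-1]; cv2.imwrite(f'pics/d_{n}.png',f)
f=cv2.imread('pics/d_scene.png')[200:320,310:430];cv2.imwrite('pics/d2.png',cv2.resize(f,None,fx=5,fy=5,interpolation=cv2.INTER_CUBIC))
need([495.5,204.7,99],-24.7+90)
E
```

```text
t: 8.4
eef_pos: [495.5, 205.3, 155.0]
tool_rot: [61.4, 89.9, 36.8]
contact_force: [0.5, -0.7, -0.0]
finger_gap: 0.171
t: 8.7
eef_pos: [495.1, 205.1, 151.1]
tool_rot: [-131.7, 90.0, -156.4]
contact_force: [-0.5, -0.9, -0.4]
finger_gap: 0.174
[-0.48911923 -0.87589141 -0.3793189 ]
shift cm [ 0.13 -0.03  0.05] turn [ 0. -0.  0.]
shift cm [ 0.13 -0.03  0.05] turn [-180.   -0.   -0.]
```

View pics/d2.png

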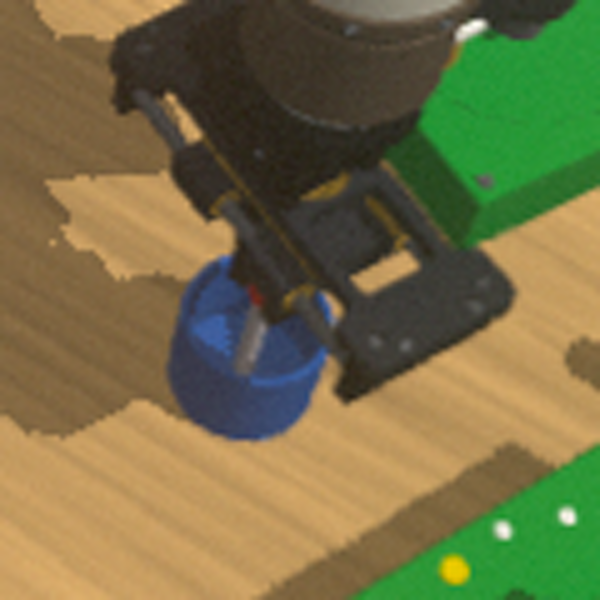

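The pin is inside the cup, with its foot at crop (245,370). A small step more will find the floor.

```bash
python3 -m handwheel '[[[5,0.1,0,0,0,0,0],[5,0.1,0,0,0,0,0],[5,0.1,0,0,0,0,0]]]'; python3 -m handwheel '[[[5,0.1,0,0,0,0,0],[5,0.1,0,0,0,0,0],[5,0.1,0,0,0,0,0]]]'
```

```text
t: 9.1
eef_pos: [495.2, 205.1, 150.2]
tool_rot: [-116.6, 90.0, -141.2]
contact_force: [1.5, 0.3, -0.4]
finger_gap: 0.174
t: 9.4
eef_pos: [495.2, 205.1, 149.2]
tool_rot: [-124.6, 90.0, -149.3]
contact_force: [0.2, -1.0, -1.4]
finger_gap: 0.175
```

```bash
python3 -m handwheel '[[[5,0.1,0,0,0,0,0],[5,0.1,0,0,0,0,0]]]'; python3 -m handwheel '[[[5,0.1,0,0,0,0,0],[5,0.1,0,0,0,0,0]]]'
```

```text
t: 9.6
eef_pos: [495.5, 205.2, 149.1]
tool_rot: [22.6, 90.0, -2.1]
contact_force: [-1.4, -0.1, 5.4]
finger_gap: 0.175
t: 9.8
eef_pos: [495.7, 205.3, 149.0]
tool_rot: [24.5, 89.9, -0.1]
contact_force: [-1.8, -0.3, 9.6]
finger_gap: 0.173
```

Contact with the floor. I'll back off 2 mm and open.

```bash
python3 -m handwheel '[[[5,-0.1,0,0,0,0,0],[5,-0.18,0,0,0,0,0],[20,-0.18,0,0,0,0,0],[24,-0.18,0,0,0,0,0],[30,-0.18,0,0,0,0,0],[36,-0.18,0,0,0,0,0],[42,-0.18,0,0,0,0,0],[50,-0.18,0,0,0,0,0],[60,-0.18,0,0,0,0,0],[60,-0.18,0,0,0,0,0]]]'
python3 - <<'E'
from h import *
f=vision.grab_frame('scene')[:,:,::-1][200:320,310:430];cv2.imwrite('pics/e2.png',cv2.resize(f,None,fx=5,fy=5,interpolation=cv2.INTER_CUBIC))
E
```

```text
t: 10.8
eef_pos: [495.2, 205.2, 149.0]
tool_rot: [-173.3, 90.0, 162.0]
contact_force: [-0.9, 0.4, -0.3]
finger_gap: 0.565
```

View pics/e2.png

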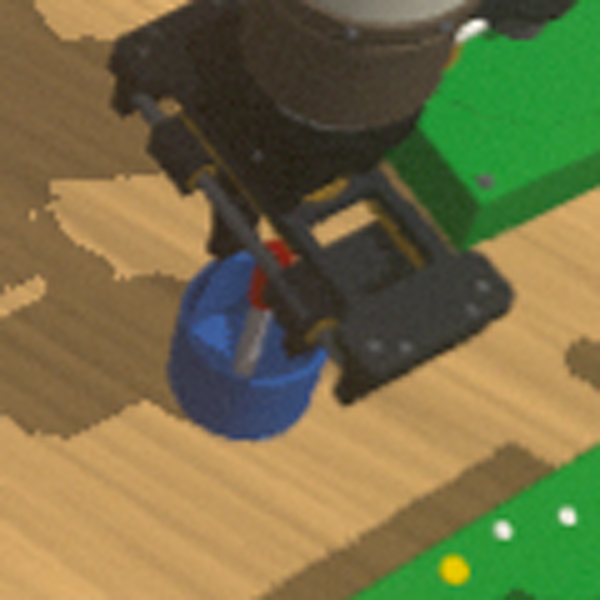

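The pin stands in the cup with its head at crop (270,275), and the fingers are clear of it. Opening fully and lifting.

```bash
python3 -m handwheel '[[[95,0,0,0,0,0,0],[95,0,0,0,0,0,0],[95,0,0,0,0,0,0],[95,0,0,0,0,0,0],[95,-1,0,0,0,0,0],[95,-3,0,0,0,0,0],[95,-6,0,0,0,0,0],[95,-9,0,0,0,0,0],[95,-12,0,0,0,0,0],[95,-14,0,0,0,0,0],[95,-15,0,0,0,0,0],[95,-15,0,0,0,0,0]]]'
python3 - <<'E'
from h import *
f=vision.grab_frame('scene')[:,:,::-1][140:320,270:450];cv2.imwrite('pics/f2.png',cv2.resize(f,None,fx=3.3,fy=3.3,interpolation=cv2.INTER_CUBIC))
print(status.read_state()['joint_pos'].round(1)); need([531.7,-99.2,248],-24.7+90)
E
```

```text
t: 12.05
eef_pos: [495.5, 205.3, 300.8]
tool_rot: [62.1, 89.8, 37.4]
contact_force: [-0.5, -0.2, -0.2]
finger_gap: 0.949
[  39.8   13.   -11.5   -0.   -65.5 -154.5]
shift cm [ -0.   -26.11  16.04] turn [ 0. -0. -0.]
shift cm [ -0.   -26.11  16.04] turn [-1.8e+02  1.0e-01 -0.0e+00]
```

View pics/f2.png

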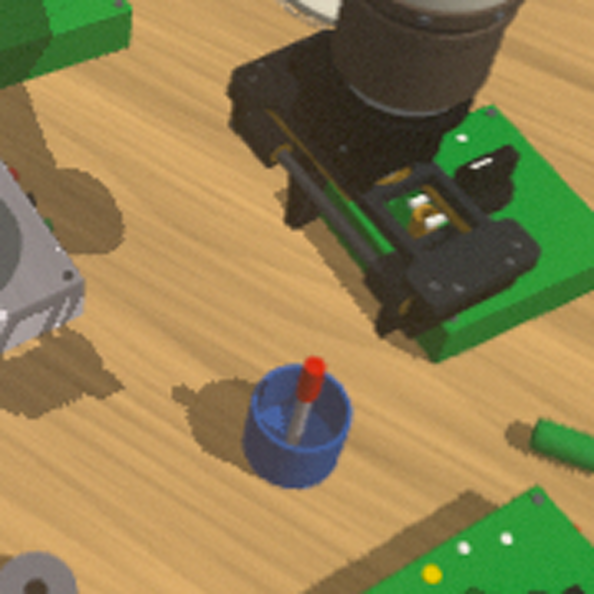

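The pin stands upright in the cup, head at crop (313,378). Now I'll move to the knob, turning the tool half a turn on the way so that joint 6 has room for the 72°.

```bash
python3 -m handwheel '[[[95,0,-1.5,1,-6,0,0],[95,0,-4,2.5,-14,0,0],[95,0,-6.5,4,-22,0,0],[95,0,-9,5.5,-30,0,0],[95,0,-11.5,7,-38,0,0],[95,0,-14,8.5,-46,0,0],[95,0,-16.5,10,-54,0,0],[95,0,-19,11.6,-62,0,0],[95,0,-21.5,13.2,-70,0,0],[95,0,-23.5,14.5,-78,0,0],[95,0,-25.3,15.5,-86,0,0],[95,0,-26.1,16,-90,0,0]]]'; python3 -m handwheel '[[[95,0,0,0,-8,0,0],[95,0,0,0,-16,0,0],[95,0,0,0,-24,0,0],[95,0,0,0,-32,0,0],[95,0,0,0,-40,0,0],[95,0,0,0,-48,0,0],[95,0,0,0,-56,0,0],[95,0,0,0,-64,0,0],[95,0,0,0,-72,0,0],[95,0,0,0,-80,0,0],[95,0,0,0,-86,0,0],[95,0,0,0,-90,0,0]]]'
python3 -m handwheel '[[[95,0,0,0,0,0,0],[95,0,0,0,0,0,0]]]'
python3 - <<'E'
from h import *
f=vision.grab_frame('top')[:,:,::-1];cv2.imwrite('pics/g.png',f)
f=vision.grab_frame('scene')[:,:,::-1][120:270,180:330];cv2.imwrite('pics/g2.png',cv2.resize(f,None,fx=4,fy=4,interpolation=cv2.INTER_CUBIC))
print(status.read_state()['joint_pos'].round(1)); need([531.7,-99.2,107],-24.7+90)
E
```

```text
t: 13.3
eef_pos: [530.9, -100.4, 296.9]
tool_rot: [116.6, 89.8, -178.0]
contact_force: [-0.7, 0.2, -0.0]
finger_gap: 0.949
t: 14.5
eef_pos: [530.9, -98.8, 297.0]
tool_rot: [23.4, 89.8, 178.9]
contact_force: [-0.0, -0.7, -0.6]
finger_gap: 0.946
t: 14.7
eef_pos: [531.2, -98.8, 297.8]
tool_rot: [25.9, 89.9, -178.9]
contact_force: [-0.5, 0.6, -0.2]
finger_gap: 0.949
[  6.7  13.6 -10.9  -0.  -65.6  58.6]
shift cm [ 1.403e+01  1.000e-02 -6.000e-02] turn [ 1.8e+02 -1.0e-01 -1.0e-01]
shift cm [ 1.403e+01  1.000e-02 -6.000e-02] turn [-0.   0.1 -0. ]
```

View pics/g2.png

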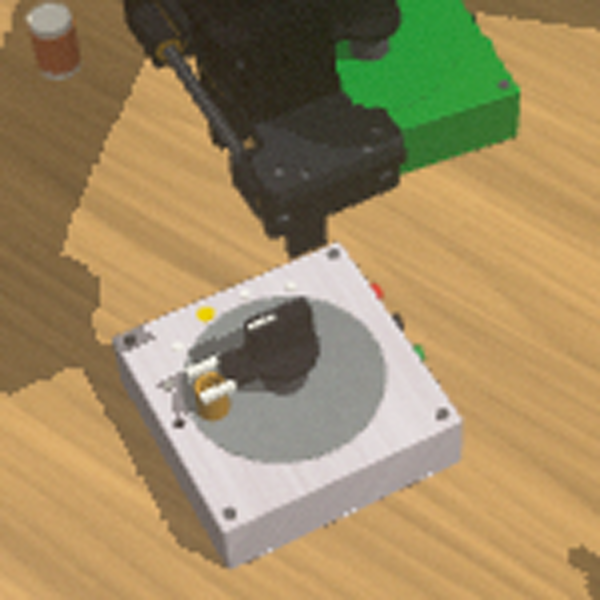

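The knob is at rest, with the fork by the empty holder at crop (210,390). Descending around the bar.

```bash
python3 -m handwheel '[[[95,2,0,0,0,0,0],[95,5,0,0,0,0,0],[95,8,0,0,0,0,0],[95,11,0,0,0,0,0],[95,12.5,0,0,0,0,0],[95,13.5,0,0,0,0,0],[95,13.9,0,0,0,0,0],[95,13.9,0,0,0,0,0],[95,13.9,0,0,0,0,0]]]'
python3 - <<'E'
from h import *
f=vision.grab_frame('scene')[:,:,::-1][120:270,180:330];cv2.imwrite('pics/i2.png',cv2.resize(f,None,fx=4,fy=4,interpolation=cv2.INTER_CUBIC))
need([531.7,-99.2,107],-24.7+90)
E
```

```text
t: 15.7
eef_pos: [532.3, -98.8, 161.0]
tool_rot: [-155.9, 89.9, -0.5]
contact_force: [0.5, 0.8, 0.3]
finger_gap: 0.95
shift cm [0.31 0.06 0.03] turn [-1.8e+02 -1.0e-01 -2.0e-01]
shift cm [0.31 0.06 0.03] turn [ 0.  -0.1  0.1]
```

View pics/i2.png

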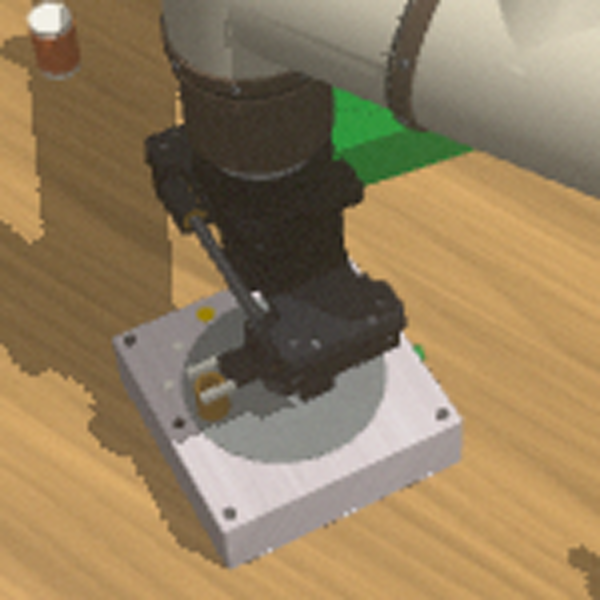

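The fingers straddle the bar and the knob hasn't moved. I'll lower it a touch and grip.

```bash
python3 -m handwheel '[[[80,0.2,0.05,0,0,0,0],[60,0.2,0.05,0,0,0,0],[40,0.2,0.05,0,0,0,0],[30,0.2,0.05,0,0,0,0],[20,0.2,0.05,0,0,0,0],[5,0.2,0.05,0,0,0,0],[5,0.2,0.05,0,0,0,0],[5,0.2,0.05,0,0,0,0],[5,0.2,0.05,0,0,0,0],[5,0.2,0.05,0,0,0,0],[5,0.2,0.05,0,0,0,0],[5,0.2,0.05,0,0,0,0]]]' 45;python3 -m handwheel '[[[5,0,0,0,0,0,0],[5,0,0,0,0,0,0],[5,0,0,0,0,0,0],[5,0,0,0,0,0,0],[5,0,0,0,0,0,0],[5,0,0,0,0,0,0]]]'; python3 -c "
from h import *
need([531.7,-99.2,107],-24.7+90)
print(status.read_state()['torque'])"
```

```text
t: 16.95
eef_pos: [531.7, -98.8, 158.0]
tool_rot: [-110.5, 89.9, 44.8]
contact_force: [1.2, 4.3, -0.6]
finger_gap: 0.157
t: 17.55
eef_pos: [531.7, -98.8, 158.0]
tool_rot: [-113.0, 89.9, 42.4]
contact_force: [1.7, 4.7, -0.6]
finger_gap: 0.158
shift cm [ 0.    0.03 -0.02] turn [-1.8e+02 -1.0e-01 -0.0e+00]
shift cm [ 0.    0.03 -0.02] turn [ 0. -0.  0.]
[ 1.48655108 -0.07793865 -0.14106062]
```

Gripped, opening 13.7 mm. Now turning clockwise.

```bash
python3 -m handwheel '[[[5,0,0,0,2,0,0],[5,0,0,0,5,0,0],[5,0,0,0,8,0,0],[5,0,0,0,11,0,0],[5,0,0,0,14,0,0],[5,0,0,0,17,0,0],[5,0,0,0,20,0,0],[5,0,0,0,22,0,0],[5,0,0,0,24,0,0],[5,0,0,0,24,0,0],[5,0,0,0,24,0,0]]]'
python3 - <<'E'
from h import *
f=vision.grab_frame('scene')[:,:,::-1][120:270,180:330];cv2.imwrite('pics/j2.png',cv2.resize(f,None,fx=4,fy=4,interpolation=cv2.INTER_CUBIC))
need([531.7,-99.2,107],-24.7+90-72); s=status.read_state();print(s['torque'],s['finger_gap'],s['joint_pos'])
E
```

```text
t: 18.65
eef_pos: [531.9, -98.5, 158.1]
tool_rot: [-94.9, 89.9, 36.5]
contact_force: [1.5, 7.1, -1.6]
finger_gap: 0.158
shift cm [ 0.01  0.07 -0.04] turn [-1.319e+02 -1.000e-01  0.000e+00]
shift cm [ 0.01  0.07 -0.04] turn [48.1  0.   0.1]
[ 1.97394527 -0.16489557  0.0768132 ] 0.15418361429343702 [  6.67327068  21.85778088 -21.56698893  -0.06341961 -46.49337875
  34.74150656]
```

View pics/j2.png

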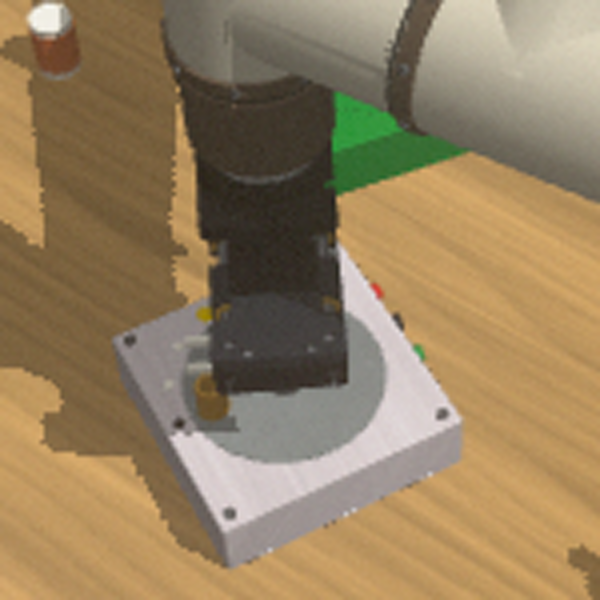

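The fork has swung to the first white dot, crop (190,345), and the grip held. On for the remaining 48°.

```bash
python3 -m handwheel '[[[5,0,0,0,3,0,0],[5,0,0,0,6,0,0],[5,0,0,0,9,0,0],[5,0,0,0,12,0,0],[5,0,0,0,15,0,0],[5,0,0,0,18,0,0],[5,0,0,0,21,0,0],[5,0,0,0,24,0,0],[5,0,0,0,24,0,0],[5,0,0,0,24,0,0]]]';python3 -m handwheel '[[[5,0,0,0,3,0,0],[5,0,0,0,6,0,0],[5,0,0,0,9,0,0],[5,0,0,0,12,0,0],[5,0,0,0,15,0,0],[5,0,0,0,18,0,0],[5,0,0,0,21,0,0],[5,0,0,0,23,0,0],[5,0,0,0,24,0,0],[5,0,0,0,24,0,0],[5,0,0,0,24,0,0]]]'
python3 - <<'E'
from h import *
f=vision.grab_frame('scene')[:,:,::-1];cv2.imwrite('pics/k.png',f);f=f[120:270,180:330];cv2.imwrite('pics/k2.png',cv2.resize(f,None,fx=4,fy=4,interpolation=cv2.INTER_CUBIC))
cv2.imwrite('pics/k_top.png',cv2.resize(vision.grab_frame('top')[155:255,265:365,::-1],(600,600),interpolation=cv2.INTER_CUBIC))
need([531.7,-99.2,107],-24.7+90-72); s=status.read_state();print(s['torque'],s['finger_gap'],s['joint_pos'])
a=np.radians(-24.7-72)
for d in(42,60,74): print(d,(S.proj([531.7+d*np.cos(a),-99.2+d*np.sin(a),81 if d<70 else 50])-[180,120])*4,(T.proj([531.7+d*np.cos(a),-99.2+d*np.sin(a),81 if d<70 else 50])-[265,155])*6)
E
```

```text
t: 19.7
eef_pos: [532.3, -98.2, 158.1]
tool_rot: [-78.6, 89.8, 28.8]
contact_force: [2.0, 8.0, -1.6]
finger_gap: 0.153
t: 20.8
eef_pos: [532.8, -98.2, 158.0]
tool_rot: [-62.3, 89.8, 21.1]
contact_force: [3.1, 8.6, -3.0]
finger_gap: 0.156
shift cm [ 0.01  0.09 -0.11] turn [-179.9   -0.3    0.2]
shift cm [ 0.01  0.09 -0.11] turn [0.1 0.1 0.2]
[ 2.20904998 -0.75559663  0.1113383 ] 0.15465981684317628 [  6.69152165  21.87914708 -21.52111271  -0.07253134 -46.39237936
 -13.25547259]
42 [[233.10365967 310.25229384]] [[391.30967825 283.1484481 ]]
60 [[213.57625491 295.20137885]] [[431.96632917 287.25730488]]
74 [[203.12718578 312.76572522]] [[456.83358676 298.73980148]]
```

View pics/k2.png

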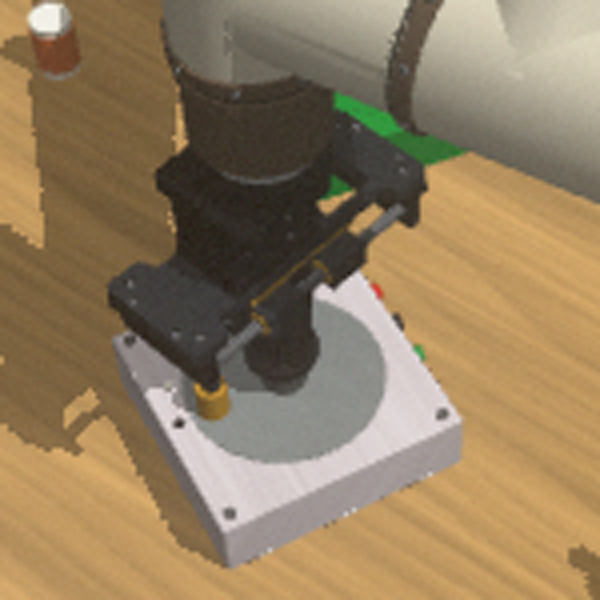

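View pics/k_top.png

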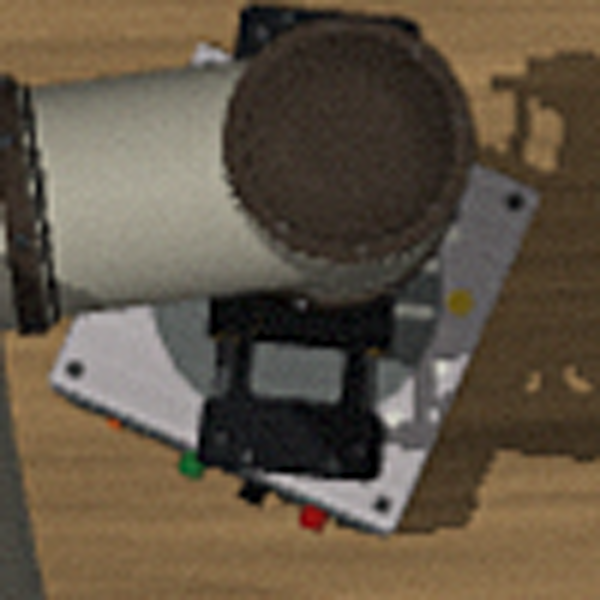

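View pics/k.png

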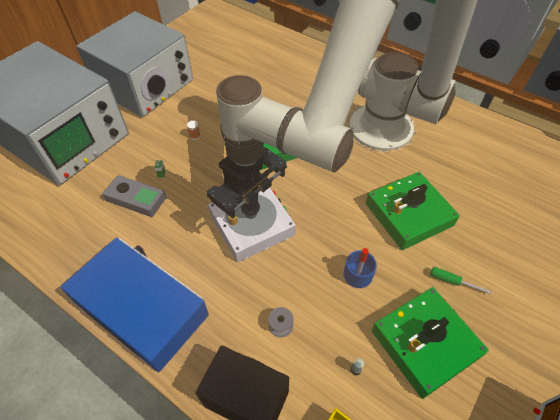

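```bash
python3 - <<'E'
from h import *
c=np.array([531.7,-99.2])
def P(k,d,w):
    a=np.radians(-24.7-k); return [*(c+d*np.array([np.cos(a),np.sin(a)])+w*np.array([np.sin(a),-np.cos(a)])),84]
f=lambda q:((T.proj(q)[0]-[265,155]+.5)*6).round()
for w in(9,-9): print('rest',w,f(P(0,42,w)),f(P(0,60,w)))
for k in(62,67,72,77,82): print(k,f(P(k,45,9)),f(P(k,60,9)))
E
python3 - <<'E'
import cv2
i=cv2.imread('pics/k_top.png')[220:420,340:540]
cv2.imwrite('pics/k3.png',cv2.resize(i,(600,600)))
E
```

```text
rest 9 [356. 197.] [372. 160.]
rest -9 [319. 181.] [335. 144.]
62 [403. 289.] [437. 286.]
67 [402. 297.] [436. 298.]
72 [400. 306.] [434. 310.]
77 [397. 315.] [430. 321.]
82 [393. 323.] [426. 332.]
```

View pics/k3.png

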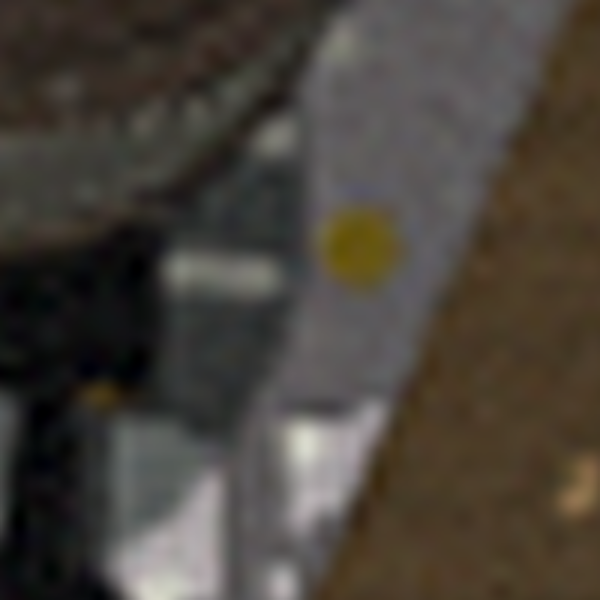

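The visible tine runs from (395,308) to (435,312) in the top crop. The model predicts (400,306) to (434,310) at 72°, so the knob is at the third click. In the scene view the pin is upright in the cup at (365,258), and the bystanders are in place. I'll hold briefly, then hand in.

```bash
python3 -m handwheel '[[[5,0,0,0,0,0,0],[5,0,0,0,0,0,0],[5,0,0,0,0,0,0],[5,0,0,0,0,0,0]]]' && python3 -c "
from workcell import ctrl
print(ctrl.close_job())"
```

```text
t: 21.3
eef_pos: [532.8, -98.2, 158.1]
tool_rot: [-62.2, 89.8, 21.2]
contact_force: [3.2, 7.8, -2.4]
finger_gap: 0.159
the job is handed in; nothing more can be done
None
```

I pulled the red pin out of its holder, stood it in the blue cup and let go. I then turned the knob 72° clockwise to the third click and handed in at 21.3 s, still gripping its bar. No verdict was reported.

- **Knob:** the measured tool heading was within 0.1° of the 72° target. The one fork tine in clear view lay within about 1° of where the model puts it at 72°. The other tine was mostly hidden by the arm.
- **Grip:** the fingers were stopped on the bar at about 13.8 mm, set to 45 N. The bar is 14 mm thick. A steady side force of about 8 N stayed on the tool, probably because it sits about 1 mm off the knob's axis.
- **Pin and cup:** the last scene picture shows the pin upright and untouched in the upright cup. The cup and the bystanders look unmoved, judged by eye only.

None of these checks failed or disagreed.

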